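Start the carton strapping machine from the bench control box

TASK

Start the strapping machine from the control box on the packing bench: take the winged start switch, twist it clockwise (seen from above) fully to its stop, hold it there for a moment, then let go so that it springs back to rest. Leave the round tension dial and the push button beside it as they are.

Things in the scene. Friction and masses are not known exactly. Their poses are not given: they have to be found in the camera images.
- start_switch (a joint): Angle of the winged spring-return start switch: 0 at rest, grows clockwise seen from above, hard stop at 1.2 rad. Its spring takes it back when let go (0.02 N m at rest, 0.08 at the stop). Switch, dial and button stand in a row, 120 mm apart, in any order, on the flat top of a fixed grey box 140 x 360 mm, 70 mm high.
- start_switch_grip (a point): On the upright turning axis of the start switch, 38 mm above the box top, 14 mm below the wing's top. Black plastic wing 42 mm long, 14 mm thick, 38 mm tall, on a bare metal 48 mm disc whose top is 24 mm below this point. Axes turn with it: x along the wing, y across its thickness (pinch it there), z up. A white line on its top lies to -x.
- tension_dial_mark (a point): Point on top of the round tension dial, on its white line, 18 mm from its turning axis (which lies to the point's +x); it moves if the dial is turned. Ribbed black plastic cylinder, 51 mm diameter, its top 32 mm above the box; stays where it is set. To be left alone.
- feed_button (a joint): Travel of the round push button on the same control box (black, smooth, 36 mm diameter): 0 up, 0.006 m fully pressed with 5 N. To be left alone.

How it is judged (in metres and radians):
On the way:
1. the start switch is held at its stop (within 10 degrees) (value of joint start_switch above 1.02 rad), for 0.2 s.
At the end, for the whole second after the job is handed in: The start switch has sprung back to rest (within 10 degrees of 0) and stands still, the tension dial is where it was (its mark within 6 mm) and the push button is up (pressed less than 3 mm) (value of joint start_switch below 0.17 rad and velocity of joint start_switch between -0.1 and 0.1 rad/s and distance of tension_dial_mark from where it was at the start of the episode below 0.006 m and value of joint feed_button below 0.003 m); the robot touches nothing.
It fails at once if the tension dial is turned (its mark moves over 6 mm) (distance of tension_dial_mark from where it was at the start of the episode above 0.006 m).
It fails at once if the push button is pressed (over 3 mm) (value of joint feed_button above 0.003 m).
It also fails if it takes over 35 s, if anything falls off the work surface, if the arm or the gripper's body presses on something with over 40 N, if the wrist force passes 120 N, or if a joint passes its speed limit or range.

ROBOT

A 7-joint arm with a two-finger parallel gripper is mounted at the origin on the work surface. World frame = base frame: x ahead of the robot, y to its left, z up, the work surface at z = 0. Lengths are in mm, angles in rad, forces in N, time in s.
With the tool pointing down it reaches from about 400 to 875 mm from the base axis. Payload 4.4 kg.
Tool frame: the origin (TCP) lies at the very end of the fingers, on their centre line; the grasp point (between the pads) lies 19 mm behind it; z points along the fingers, y is the line along which they close (so a half turn about z gives the same grasp; the last joint's range is limited). The gripper opens to 85 mm and grips with 20 to 120 N. Pads are 22 mm wide; open, the fingers measure 114 mm over their backs; the gripper's body (76 mm by 85 mm) begins 54 mm behind the grasp point. The pads swing forward as they close: fully open they stand 13 mm farther back than shut.
Start: joints at [1.085, 0.628, 0.038, 1.517, -0.027, 0.996, -0.02], TCP at [264.954, -593.563, 231.313] pointing down, gripper open.
Joint ranges: [-3.06, 3.06], [-0.37, 2.12], [-1.25, 1.32], [0.18, 2.47], [-1.1, 4.24], [0.23, 1.98], [-2.94, 2.94]. Speed limits (rad/s): [2.57, 2.57, 3.14, 3.14, 3.14, 3.14, 3.14].

INTERFACE

Orientations are given as [roll, pitch, yaw] about the fixed x, y, z axes, in that order (R = Rz(yaw) Ry(pitch) Rx(roll)).
In Python, from cell import monitor, viewer, workorder gives the robot as it stands.
- The arm moves only by the tool arm_command, never from a script. Its argument "series" is one flat list of numbers, 5 for each row, row after row: the opening in per cent of the stroke, from 0 (shut) to 100 (fully open), then the shift along the tool's x, y, z in cm, then the turn about the tool's z in degrees. In form: [claw, x, y, z, roll, claw, x, y, z, roll, ...]. A call has exactly 5 rows; each row is the pose to reach, as a shift and turn from the pose commanded when the call began, along the tool's axes at that moment; what a row does not reach only later rows make up. A row lasts 1/12 s, in which the tool goes at most 41.7 mm and 7.16 degrees, less where a joint would pass 70% of its speed; a pose out of reach is approached as far as the arm can. A call with a gripper value outside its range is refused whole. The fingers move at their own pace and stop on an object; the grip force is fixed at half the most. Time passes only in rows, so rows that repeat a pose let the fingers close, or fill a call up. It gives the time, the measured TCP pose, the force, the opening and the grip force at its end, in the units of the state.
- monitor.read_state(): the state, without advancing time (a new reading comes with each control period).
- viewer.get_image(name): name is "side" or "top"; returns (picture, depth): 400x640x3 uint8, red, green, blue; 400x640 float32, mm along the optical axis (not along the pixel's ray), 0 where there is no reading.
- viewer.camera_model(name): a dict with "mtx" (3x3 intrinsics, pixels), "R" (3x3) and "t" (3): a world point X has camera coordinates R X + t. Camera axes: x right, y down, z forward; pixel columns grow to the right and rows downward; lengths in mm; the calibration is good to about 2 mm. A picture is of the moment at which its call begins. camera_model takes no time and is no camera call.
- workorder.finish_job(): hands the job in; it is judged then, once.
The state is a dict: "clock": time; "qpos": joint angles; "qd": joint speeds; "tau": joint torques, N m; "eef_pos": TCP position; "tool_rot": TCP orientation; "force": force on the tool from outside, world axes, zero at the start; "torque": the same for the moment, N m; "width": finger opening in mm; "gripper_force": force on a finger pad.
Only numpy, scipy, OpenCV 4.12 (cv2) and the standard library are available. Lean on these libraries where they do the work, as an engineer would, in place of code of your own. Each camera call takes 0.05 s, during which the arm holds its last target. There are 200 camera calls.

## Working session

There is one attempt and no reset: what is moved stays moved. The work goes in short steps, Python scripts to look and compute and a tool call to move; the robot and the scene stay as the last step left them, time stands still between calls to the robot, and variables do not carry over. Pictures are saved under pics/ and viewed, at most 10 in all, crops included, and the job is handed in when it is done.

Besides the shell and the picture viewer there is one more tool, called after ">>>" by a JSON object that holds its "method" and its "body", one argument or row to a line. arm_command: Moves the arm, as the interface text tells. Its arguments: {"type":"object","properties":{"series":{"type":"array","items":{"type":"number"}}},"required":["series"]}

```bash
mkdir -p pics; python3 - <<'E'
from cell import monitor, viewer
import cv2,numpy as np
for n in("top","side"):
    p,d=viewer.get_image(n); cv2.imwrite(f"pics/{n}0.png",p[:,:,::-1]); np.savez(f"pics/{n}0.npz",p=p,d=d)
    m=viewer.camera_model(n); print(n,m)
print(monitor.read_state())
E
```

```text
top {'mtx': array([[390.12375642,   0.        , 320.46577219],
       [  0.        , 390.12375642, 196.9342009 ],
       [  0.        ,   0.        ,   1.        ]]), 'R': array([[ 0.02832615, -0.99890855,  0.03713945],
       [-0.99913387, -0.02942641, -0.02942088],
       [ 0.03048165, -0.0362739 , -0.99887691]]), 't': array([ 22.51602587, 573.57652625, 780.31080841])}
side {'mtx': array([[467.54954339,   0.        , 311.99171639],
       [  0.        , 467.54954339, 198.05986294],
       [  0.        ,   0.        ,   1.        ]]), 'R': array([[ 0.99566696, -0.09242833, -0.01021344],
       [-0.05553821, -0.5029655 , -0.86252027],
       [ 0.0745843 ,  0.85935017, -0.50591943]]), 't': array([-549.45977579,  173.06959766,  895.6628637 ])}
{'clock': 0.1, 'qpos': array([ 1.08522884,  0.62921848,  0.03844662,  1.51827124, -0.02700863,
        0.99631251, -0.02003429]), 'qd': array([-0.00072358, -0.00134949, -0.00013763, -0.00287988, -0.00014859,
       -0.00107174,  0.00024851]), 'tau': array([ 4.44885576e-03, -5.64528751e+01,  1.23116311e+00, -1.93971705e+01,
        1.12747896e-02,  5.43614093e-03,  5.48794537e-05]), 'eef_pos': array([ 264.70616393, -593.042307  ,  230.50283256]), 'tool_rot': array([-3.13990093e+00,  9.24931756e-06,  4.19726930e-01]), 'force': array([-0.52447834,  0.17583247, -0.94598061]), 'torque': array([-0.01236922, -0.00139668,  0.00709288]), 'gripper_force': 0.0, 'width': 85.41738689613288}
```

View pics/top0.png

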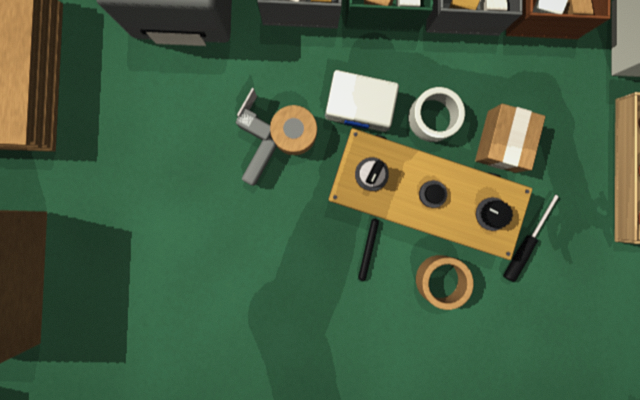

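View pics/side0.png

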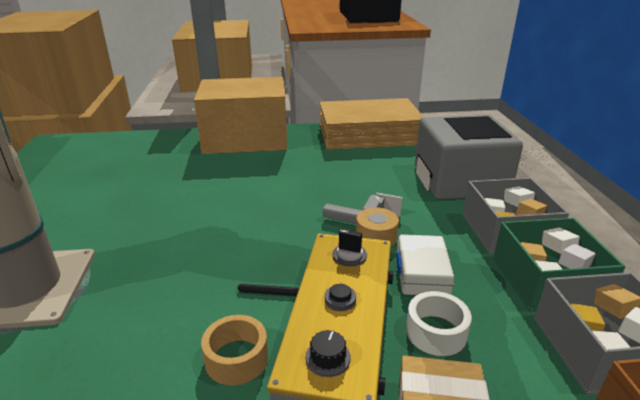

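The top view shows the control box with the switch at about (372,173), the button at (433,194) and the dial at (495,214). In the side view the switch is at about (350,245). Next I'll look at the switch up close.

```bash
cat > h.py <<'E'
import numpy as np
from cell import viewer
def proj(n,X):
    m=viewer.camera_model(n); c=m["R"]@np.array(X)+m["t"]; u=m["mtx"]@c; return u[:2]/u[2]
def ray(n,uv,z):
    m=viewer.camera_model(n); d=m["R"].T@np.linalg.inv(m["mtx"])@np.array([*uv,1.]); o=-m["R"].T@m["t"]
    return o+d*(z-o[2])/d[2]
def pts(n,d):
    m=viewer.camera_model(n); v,u=np.mgrid[:d.shape[0],:d.shape[1]]
    c=(np.linalg.inv(m["mtx"])@np.stack([u,v,u*0+1]).reshape(3,-1))*d.reshape(1,-1)
    return (m["R"].T@(c-m["t"][:,None])).T.reshape(*d.shape,3)
E
python3 - <<'E'
import cv2,numpy as np
from h import *
a=np.load("pics/top0.npz");p,d=a["p"],a["d"]
P=pts("top",d)
z=P[...,2]
for n,uv in dict(sw=(372,173),but=(433,194),dial=(495,214)).items():
    print(n,ray("top",uv,90))
S=np.s_[150:197,348:397]
print("box top z",np.median(z[195:205,395:405]))
q=P[S].reshape(-1,3); w=q[(q[:,2]>110)&(q[:,2]<135)]
print(len(w),w.mean(0),w.min(0),w.max(0))
u,s,vt=np.linalg.svd(w[:,:2]-w[:,:2].mean(0));print(vt,s/np.sqrt(len(w))*12**.5, np.degrees(np.arctan2(vt[0,1],vt[0,0])))
# box axis
v=np.array([ray("top",(355,130),70),ray("top",(530,190),70),ray("top",(332,200),70),ray("top",(512,260),70)]);print(v)
b=np.load("pics/side0.npz")["p"]
i1=cv2.resize(p[145:200,345:400],(550,550),interpolation=cv2.INTER_CUBIC)
i1=np.pad(i1,((0,0),(0,250),(0,0))); i1[:360,550:]=cv2.resize(b[223:268,325:375],(250,360)[:2],interpolation=cv2.INTER_CUBIC)
cv2.imwrite("pics/c1.png",i1[:,:,::-1])
E
```

```text
sw [616.57610172 -50.65832195  90.        ]
but [ 581.62404352 -163.82797595   90.        ]
dial [ 548.2605334  -279.81181163   90.        ]
box top z 70.06634084726133
201 [616.87275964 -51.23972239 121.07970835] [596.79299925 -64.65363294 110.61888772] [636.8395218  -38.24427054 124.83268513]
[[-0.90952245  0.4156548 ]
 [-0.4156548  -0.90952245]] [41.50602816 14.2753328 ] 155.43944092601703
[[ 698.3684526   -19.95690968   70.        ]
 [ 595.70731878 -356.6483981    70.        ]
 [ 565.71570667   19.6700092    70.        ]
 [ 462.42500245 -323.59290495   70.        ]]
```

View pics/c1.png

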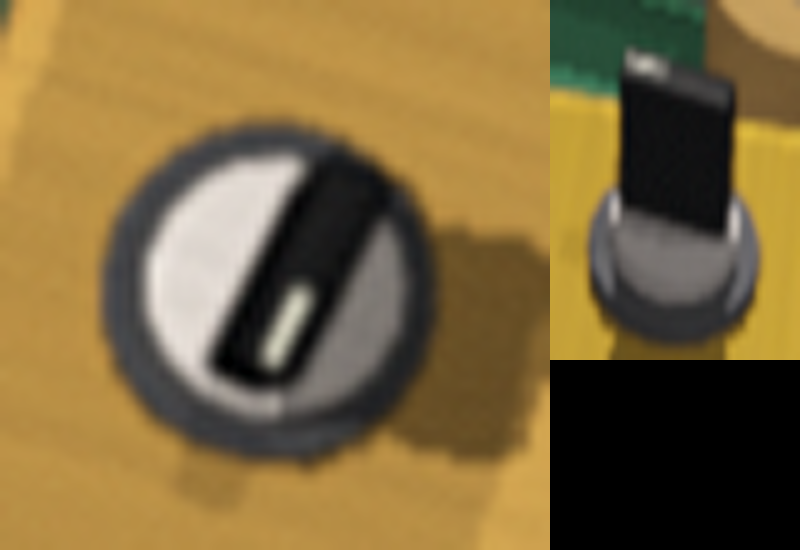

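Close up, the wing runs at a world yaw of about -24.6°. Its centre is near (617,-51) mm and it measures 41.5 x 14.3 mm, which fits the given sizes. I'll grasp at yaw 155.4°, so the last joint has room for the clockwise twist.

```bash
cat > go.py <<'E'
import sys,numpy as np
from scipy.spatial.transform import Rotation as Ro
from cell import monitor
s=monitor.read_state(); R=Ro.from_euler("xyz",s["tool_rot"]).as_matrix()
x,y,z,yaw=map(float,sys.argv[1:5])
print("cm",(R.T@(np.array([x,y,z])-s["eef_pos"])/10).round(2),"roll",round((np.degrees(s["tool_rot"][2])-yaw+180)%360-180,1),"clock",s["clock"],"q",s["qpos"].round(2))
E
python3 go.py 617 -51 231 155.4
```

```text
cm [ 5.426e+01 -3.514e+01  1.000e-02] roll -131.4 clock 0.1 q [ 1.09  0.63  0.04  1.52 -0.03  1.   -0.02]
```

>>> {"method": "arm_command", "body": {
  "series": [100,2.8,-1.8,0,-7,100,5.6,-3.6,0,-14,100,8.4,-5.4,0,-21,100,11.2,-7.2,0,-28,100,14,-9,0,-35]
}}

```text
clock: 0.52
eef_pos: [356.5, -452.7, 231.0]
tool_rot: [-3.141, -0.0, 1.036]
force: [0.5, 0.2, 0.9]
width: 85.2
gripper_force: 0.0
```

```bash
python3 go.py 617 -51 231 155.4
```

```text
cm [4.784e+01 1.960e+00 1.000e-02] roll -96.0 clock 0.5167 q [ 0.94  0.52 -0.14  1.73  0.09  0.9   0.24]
```

>>> {"method": "arm_command", "body": {
  "series": [100,3,0.1,0,-7,100,6,0.2,0,-14,100,9,0.4,0,-21,100,12,0.5,0,-28,100,15,0.6,0,-35]
}}

```text
clock: 0.93
eef_pos: [438.8, -327.4, 231.1]
tool_rot: [-3.141, -0.0, 1.647]
force: [0.2, 0.0, -1.2]
width: 85.3
gripper_force: 0.0
```

```bash
python3 go.py 617 -51 231 155.4
```

```text
cm [2.619e+01 1.989e+01 1.000e-02] roll -61.0 clock 0.9333 q [ 0.8   0.5  -0.31  1.8   0.19  0.88  0.48]
```

>>> {"method": "arm_command", "body": {
  "series": [100,2.4,1.8,0,-7,100,4.8,3.6,0,-14,100,7.2,5.5,0,-21,100,9.6,7.3,0,-28,100,12,9.1,0,-35]
}}

```text
clock: 1.35
eef_pos: [521.0, -201.4, 231.1]
tool_rot: [-3.141, -0.0, 2.258]
force: [0.2, 0.4, -0.9]
width: 85.7
gripper_force: 0.0
```

```bash
python3 go.py 617 -51 231 155.4
```

```text
cm [ 5.53 16.96  0.  ] roll -26.0 clock 1.35 q [ 0.64  0.53 -0.48  1.77  0.3   0.92  0.71]
```

>>> {"method": "arm_command", "body": {
  "series": [100,1.1,3.4,0,-5.2,100,2.2,6.8,0,-10.4,100,3.3,10.2,0,-15.6,100,4.4,13.6,0,-20.8,100,5.5,17,0,-26]
}}

```text
clock: 1.77
eef_pos: [618.5, -51.5, 231.0]
tool_rot: [-3.141, -0.001, 2.71]
force: [-0.2, 0.7, -0.9]
width: 85.6
gripper_force: 0.0
```

```bash
python3 go.py 617 -51 93 155.4; python3 - <<'E'
from cell import viewer
import cv2,numpy as np
from h import *
o=np.zeros((400,760,3),np.uint8)
for i,n in enumerate(("top","side")):
    p,d=viewer.get_image(n); np.savez(f"pics/{n}1.npz",p=p,d=d)
    u,v=map(int,proj(n,(617,-51,150)));u0,v0=u-63,max(0,v-66)
    o[:,380*i:380*i+380]=cv2.resize(p[v0:v0+133,u0:u0+127],(380,400)); print(n,u0,v0)
cv2.imwrite("pics/c2.png",o[:,:,::-1])
E
```

```text
cm [ 1.50e-01 -1.00e-02  1.38e+01] roll -0.1 clock 1.7667 q [ 0.39  0.64 -0.59  1.59  0.4   1.03  0.82]
top 315 103
side 287 152
```

View pics/c2.png

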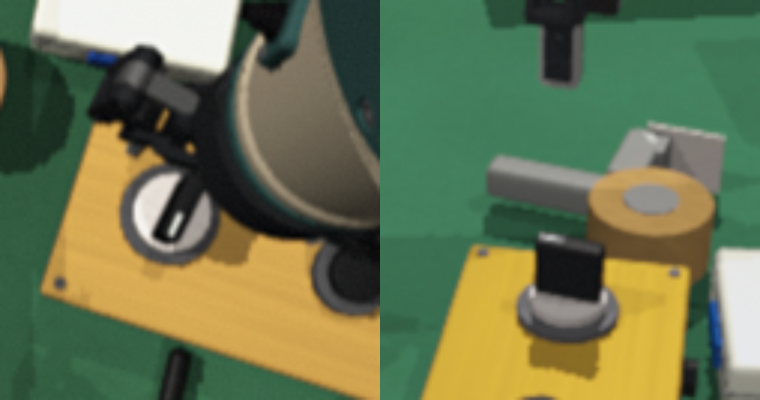

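The left panel (top view) shows the gripper over the switch, with the open fingers clear of the button. The right panel (side view) shows a finger tip at about (560,85), above the wing at (570,265). Going down.

>>> {"method": "arm_command", "body": {
  "series": [100,0.1,0,3,0,100,0.1,0,6,0,100,0.1,0,9,0,100,0.1,0,11.5,0,100,0.1,0,13.8,0]
}}

```text
clock: 2.28
eef_pos: [616.0, -53.1, 91.2]
tool_rot: [-3.14, -0.002, 2.705]
force: [-0.2, -1.0, -0.0]
width: 85.0
gripper_force: 0.0
```

```bash
python3 go.py 617 -51 93 155.4; python3 - <<'E'
from cell import viewer
import cv2,numpy as np
from h import *
p,d=viewer.get_image("side"); u,v=map(int,proj("side",(617,-51,120)))
print(u-63,v-66)
cv2.imwrite("pics/c3.png",cv2.resize(p[v-66:v+67,u-63:u+64],(570,600))[:,:,::-1])
E
```

```text
cm [-0.    0.24 -0.18] roll -0.4 clock 2.2833 q [ 0.34  0.8  -0.5   1.71  0.52  0.76  0.72]
287 166
```

View pics/c3.png

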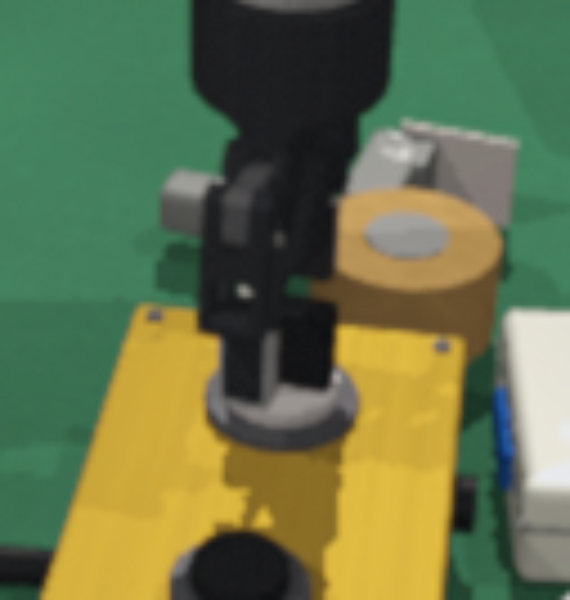

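The near finger stands in front of the wing at about (250,360), and the wing shows behind it at (305,345), so the fingers straddle it. Closing.

>>> {"method": "arm_command", "body": {
  "series": [60,0,0.1,-0.1,0,30,0,0.1,-0.1,0,0,0,0.1,-0.1,0,0,0,0.1,-0.1,0,0,0,0.1,-0.1,0]
}}

```text
clock: 2.75
eef_pos: [618.5, -51.6, 95.9]
tool_rot: [3.141, 0.002, 2.706]
force: [-0.4, 0.2, 0.3]
width: 25.4
gripper_force: 0.0
```

>>> {"method": "arm_command", "body": {
  "series": [0,0,0,0,0,0,0,0,0,0,0,0,0,0,0,0,0,0,0,0,0,0,0,0,0]
}}

```text
clock: 3.17
eef_pos: [617.4, -53.4, 95.7]
tool_rot: [-3.139, 0.001, 2.705]
force: [-3.0, -2.8, 7.5]
width: 12.7
gripper_force: 59.3
```

Gripped at 12.7 mm with 59 N. Now twisting clockwise.

>>> {"method": "arm_command", "body": {
  "series": [0,0,0,0,5,0,0,0,0,10,0,0,0,0,15,0,0,0,0,20,0,0,0,0,25]
}}

```text
clock: 3.58
eef_pos: [617.6, -53.3, 95.8]
tool_rot: [-3.14, 0.002, 2.264]
force: [-2.3, -2.4, 6.3]
width: 13.1
gripper_force: 59.2
```

>>> {"method": "arm_command", "body": {
  "series": [0,0,0,0,5,0,0,0,0,10,0,0,0,0,15,0,0,0,0,20,0,0,0,0,25]
}}

```text
clock: 4.0
eef_pos: [617.7, -53.2, 95.8]
tool_rot: [3.141, 0.002, 1.828]
force: [-1.4, -2.9, 5.3]
width: 13.0
gripper_force: 59.1
```

>>> {"method": "arm_command", "body": {
  "series": [0,0,0,0,5,0,0,0,0,10,0,0,0,0,14,0,0,0,0,17,0,0,0,0,19]
}}

```text
clock: 4.42
eef_pos: [617.8, -53.2, 95.8]
tool_rot: [3.14, 0.002, 1.499]
force: [-2.0, -3.6, 5.6]
width: 13.0
gripper_force: 59.4
```

>>> {"method": "arm_command", "body": {
  "series": [0,0,0,0,1,0,0,0,0,1,0,0,0,0,1,0,0,0,0,1,0,0,0,0,1]
}}

```text
clock: 4.83
eef_pos: [617.8, -53.2, 95.8]
tool_rot: [3.14, 0.003, 1.487]
force: [-1.6, -3.4, 5.9]
width: 13.3
gripper_force: 60.7
```

```bash
python3 go.py 617 -51 93 86.6; python3 - <<'E'
from cell import viewer,monitor
import cv2,numpy as np
from h import *
s=monitor.read_state();print(s["torque"],s["force"],s["width"])
p,d=viewer.get_image("side"); u,v=map(int,proj("side",(617,-51,120)))
cv2.imwrite("pics/c4.png",cv2.resize(p[v-66:v+67,u-63:u+64],(570,600))[:,:,::-1])
E
```

```text
cm [ 0.22 -0.1   0.28] roll -1.4 clock 4.8333 q [ 0.14  0.75 -0.17  1.72  0.19  0.68 -0.21]
[-0.73104262  0.3683426   0.98428567] [-1.64784152 -3.38808828  5.94321056] 13.27534456713011
```

View pics/c4.png

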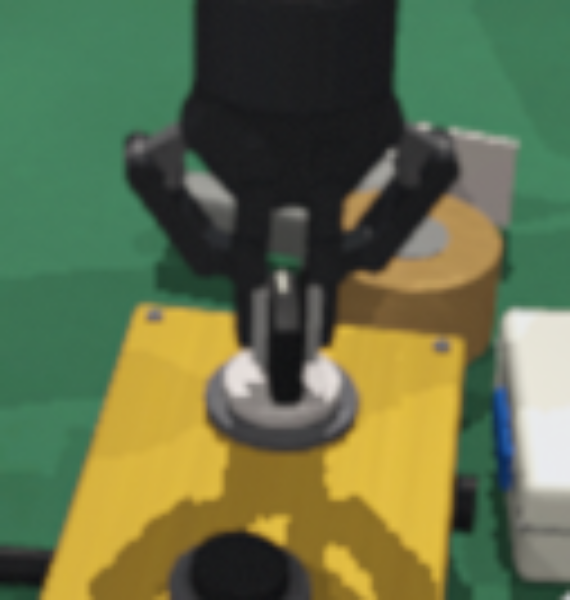

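The wing at (285,335) is held between the pads and turned about 69°. The torque of about 1 N m shows it is against the stop, and it has been held there for over 0.4 s. Releasing.

>>> {"method": "arm_command", "body": {
  "series": [100,0,0,0,0,100,0,0,0,0,100,0,0,0,0,100,0,0,0,0,100,0,0,0,0]
}}

```text
clock: 5.3
eef_pos: [617.8, -51.0, 94.3]
tool_rot: [3.141, -0.001, 1.485]
force: [0.7, -0.7, -0.5]
width: 72.7
gripper_force: 0.0
```

>>> {"method": "arm_command", "body": {
  "series": [100,0,0,0,0,100,0,0,0,0,100,0,0,0,0,100,0,0,0,0,100,0,0,0,0]
}}

```text
clock: 5.72
eef_pos: [617.6, -51.5, 94.3]
tool_rot: [3.142, -0.0, 1.484]
force: [-0.0, 0.8, -0.5]
width: 85.5
gripper_force: 0.0
```

>>> {"method": "arm_command", "body": {
  "series": [100,0,0,-2,0,100,0,0,-5,0,100,0,0,-8,0,100,0,0,-11,0,100,0,0,-13,0]
}}

```text
clock: 6.13
eef_pos: [618.6, -51.4, 227.4]
tool_rot: [3.138, -0.0, 1.484]
force: [0.3, -0.3, -0.0]
width: 85.1
gripper_force: 0.0
```

>>> {"method": "arm_command", "body": {
  "series": [100,0,0,-1,0,100,0,0,-1,0,100,0,0,-1,0,100,0,0,-1,0,100,0,0,-1,0]
}}

```text
clock: 6.55
eef_pos: [616.5, -51.5, 232.4]
tool_rot: [-3.138, 0.0, 1.485]
force: [0.0, 0.1, -0.6]
width: 85.2
gripper_force: 0.0
```

```bash
python3 - <<'E'
from cell import viewer,monitor
import cv2,numpy as np
from h import *
s=monitor.read_state();print(s["clock"],s["torque"],s["force"],s["width"],abs(s["qd"]).max())
p,d=viewer.get_image("side")
cv2.imwrite("pics/c5.png",cv2.resize(p[150:390,240:440],(500,600))[:,:,::-1])
E
```

```text
6.55 [ 0.0194037   0.001101   -0.03349452] [ 0.02784729  0.1320531  -0.58957295] 85.21444370837533 0.006152032262512685
```

View pics/c5.png

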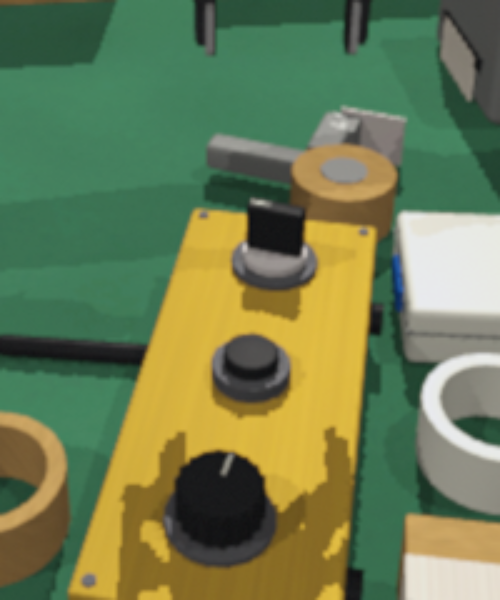

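The wing at (275,228) is back in its starting pose. The button at (250,360) and the dial at (220,485) look unchanged, and the fingers are clear above.

```bash
python3 -c "
from cell import workorder; print(workorder.finish_job())"
```

```text
the job is handed in; nothing more can be done
None
```

The start switch was twisted clockwise to its stop, held for over 0.4 s and released; it sprang back to rest with the dial and button untouched, and the job was handed in at about 6.6 s (no verdict was returned).

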